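# Swap three forming stakes back into the blocks that fit their tangs

## Task

The three forming stakes were put away in one another's blocks, so they stand proud or rattle: using the empty round iron stand to hold one for the moment, put the flat round stake in the largest wooden block, the domed stake in the middle-sized one and the half-round bar stake in the smallest. Each must be fully home, with its square shoulder flat down on the block's steel plate. Lower them in rather than dropping them, and leave the hammer and the doming cube where they lie.

Things in the scene. Friction and masses are not known exactly. Their poses are not given: they have to be found in the camera images.
- stake_flat: Stake, flat round head. Origin: centre of the underside of its shoulder (44 mm square collar, 5 thick); x, y along the collar, z up. Below: square tapered tang 40 long, 28 wide at top, 16 at tip, sides parallel to the collar. Above: neck 20 thick, then from z=24 the head: disc 48 across, upright sides, flat top at z=40. Steel, 0.42 kg. Starts in the middle block, about 9 mm proud.
- stake_dome: Stake, domed round head. Origin: centre of the underside of its shoulder (44 mm square collar, 5 thick); x, y along the collar, z up. Below: square tapered tang 40 long, 23 wide at top, 11 at tip, sides parallel to the collar. Above: neck 20 thick, then from z=24 the head: 40 across, sides upright to z=34, dome to z=44. Steel, 0.33 kg. Starts in the smallest block, about 9 mm proud.
- stake_bar: Stake, half-round bar head. Origin: centre of the underside of its shoulder (44 mm square collar, 5 thick); x, y along the collar, z up. Below: square tapered tang 40 long, 18 wide at top, 6 at tip, sides parallel to the collar. Above: neck 20 thick, then from z=24 the head: 62 long (x), 24 wide (y), sides upright to z=34, round top z=44. Steel, 0.3 kg. Starts loose in the largest block.
- block_large: Largest square hardwood block, steel plate on top, 88 x 88 mm. Fixed, 55 mm high. Origin: centre of underside; z up, x and y along the socket's sides and the block. Centred in its top: tapered square socket, 30 wide at the mouth plus 1.5 chamfer all round, narrowing 3 per 10 mm, 45 deep. Home of the flat stake.
- block_middle: Middle-sized square hardwood block, steel plate on top, 70 x 70 mm. Fixed, 55 mm high. Origin: centre of underside; z up, x and y along the socket's sides and the block. Centred in its top: tapered square socket, 25 wide at the mouth plus 1.5 chamfer all round, narrowing 3 per 10 mm, 45 deep. Home of the domed stake.
- block_small: Smallest square hardwood block, steel plate on top, 54 x 54 mm. Fixed, 55 mm high. Origin: centre of underside; z up, x and y along the socket's sides and the block. Centred in its top: tapered square socket, 20 wide at the mouth plus 1.5 chamfer all round, narrowing 3 per 10 mm, 45 deep. Home of the bar stake.
- iron_stand: Round dark cast-iron stand, 74 mm across, foot 94 mm; empty at the start. Fixed, 55 mm high. Origin: centre of underside; z up, x and y along the socket's sides. Centred in its top: tapered square socket, 30 wide at the mouth plus 1.5 chamfer all round, narrowing 3 per 10 mm, 45 deep. Any of the stakes can wait in it, shoulder down.
- chasing_hammer: Small chasing hammer with a wooden handle, 225 mm long, lying loose at the back right. Not part of the job. Origin at the middle of its underside.
- doming_cube: Steel doming cube with half-round hollows, 33 mm, standing loose at the front. Not part of the job. Origin at the centre of its underside.

How it is judged:
By the outcome, as a careful person would: the job done as asked, in the order asked, and still so for the second after the job is handed in, with the robot touching nothing.
It also fails if it takes over 99 s, if anything falls off the work surface, if the arm or the gripper's body presses on something with over 40 N, if the wrist force passes 120 N, or if a joint passes its speed limit or range.

## Robot

A 6-joint arm with a two-finger parallel gripper is mounted at the origin on a cart in front of the work surface, level with it; the furniture and walls round the work are solid. World frame = base frame: x ahead of the robot, y to its left, z up, the work surface at z = 0. Lengths are in mm, angles in rad, forces in N, time in s.
With the tool pointing down it reaches from about 275 to 825 mm from the base axis. Payload 5.2 kg.
Tool frame: the origin (TCP) lies at the very end of the fingers, on their centre line; the grasp point (between the pads) lies 19 mm behind it; z points along the fingers, y is the line along which they close (so a half turn about z gives the same grasp; the last joint's range is limited). The gripper opens to 93 mm and grips with 3 to 60 N. Pads are 15 mm wide; open, the fingers measure 128 mm over their backs; the gripper's body (75 mm by 188 mm) begins 65 mm behind the grasp point.
Start: joints at [-1.424, 0.259, 1.535, -0, 1.348, -0.203], TCP at [188.511, -516.69, 218.653] pointing down, gripper open.
Joint ranges: [-3.14, 3.14], [-0.91, 2.08], [0.19, 2.58], [-1.22, 4.36], [0.22, 2.71], [-3.12, 3.12]. Speed limits (rad/s): [2.57, 2.57, 3.14, 3.14, 3.14, 3.14].

## Interface

Orientations are given as [roll, pitch, yaw] about the fixed x, y, z axes, in that order (R = Rz(yaw) Ry(pitch) Rx(roll)).
In Python, from bench import robot gives the robot as it stands. The module is installed in compiled form; this text tells all that it offers. Calls block until the motion is done:
- robot.move_ptp(position, orientation): joint-space move of the TCP to a pose.
- robot.move_linear(position, ori=None, speed=150, f_stop=None): straight line of the TCP; ori=None keeps the orientation; speed is the mean speed in mm/s. With f_stop (N) it stops when the force on the tool has changed by that much, and returns True; else False.
- robot.move_j(angles): joint-space move.
- robot.move_gripper(opening): opening from 0.0 (shut) to 1.0 (fully open); the grip force is fixed at half the most; returns when the fingers have stopped.
- robot.sleep(seconds).
- robot.inverse_kinematics(position, orientation): joint angles nearest the present ones, or None.
- robot.get_image(name): name is "scene" or "top" or "wrist"; returns a dict with "img" (384x512x3 uint8, blue, green, red), "fovy" (degrees; the focal length in pixels is half the picture's height over the tangent of half this angle, whatever the lens; pixels are square), "cx", "cy" (the principal point, pixels), "eye" and "orientation" of the camera in the world. Camera axes: x right, y down, z forward; pixel columns grow to the right and rows downward; lengths in mm; the calibration is good to about 2 mm. A picture is of the moment at which its call begins. There is no depth.
A pose or a line that the arm cannot do raises robot.MotionError and nothing moves.
- robot.hand_in(): hands the job in; it is judged then, once.
Readings, each from a call of its own:
- robot.current_t(): time.
- robot.current_qpos(): joint angles.
- robot.current_joint_vel(): joint speeds.
- robot.current_joint_efforts(): joint torques, N m.
- robot.current_tcp_pos(): TCP position.
- robot.current_eef_rot(): TCP orientation.
- robot.current_contact_force(): force on the tool from outside, world axes, zero at the start.
- robot.current_ft_torque(): the same for the moment, N m.
- robot.current_gripper_width(): opening from 0.0 (shut) to 1.0 (fully open).
- robot.current_finger_force(): force on a finger pad.
Only numpy, scipy, OpenCV 4.12 (cv2) and the standard library are available. Lean on these libraries where they do the work, as an engineer would, in place of code of your own. Each camera call takes 0.05 s, during which the arm holds its last target. There are 200 camera calls.

## Working session

There is one attempt and no reset: what is moved stays moved. The work goes in short steps, each a Python script; the robot and the scene stay as the last script left them, time stands still between calls to the robot, and variables do not carry over. Pictures are saved under pics/ and viewed, at most 14 in all, crops included, and the job is handed in when it is done.

```bash
mkdir -p pics; ls; python3 - <<'E'
from bench import robot
import cv2
for n in ("scene","top"):
    d=robot.get_image(n); cv2.imwrite(f"pics/{n}0.png",d["img"]); print(n,d["fovy"],d["cx"],d["cy"],d["eye"],d["orientation"])
print(robot.current_t())
E
```

```text
pics
scene 46.34538596551644 253.59975852131512 192.690298692442 [153.54928767 591.26857027 742.43554997] [-2.24784944  0.00580418 -2.60596813]
top 55.6965516666895 255.3899969507591 186.4135946407409 [ 503.4621261   -93.92461522 1058.38549959] [-3.07733026 -0.01296544 -1.55569912]
0.1
```

View pics/scene0.png

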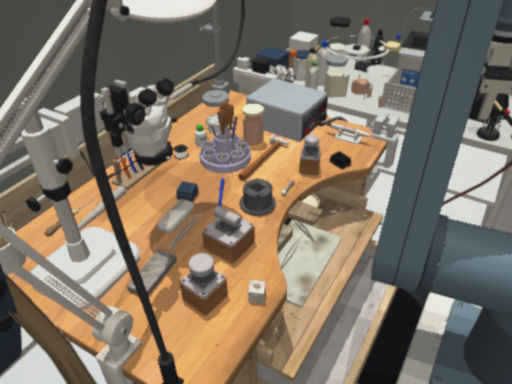

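View pics/top0.png

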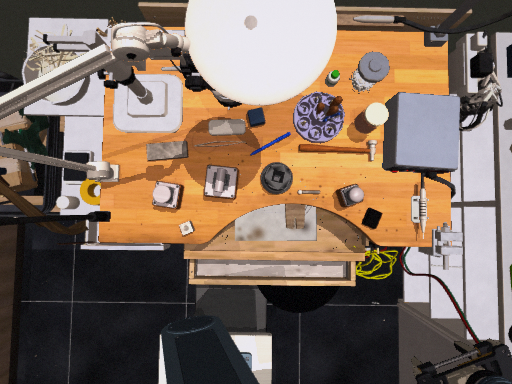

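```bash
cat > h.py <<'E'
from bench import robot
import cv2, numpy as np
from scipy.spatial.transform import Rotation as R
def K(d):
    f=d["img"].shape[0]/2/np.tan(np.radians(d["fovy"])/2); return f
def ray(d,u,v):
    r=np.array([(u-d["cx"])/K(d),(v-d["cy"])/K(d),1.]); return np.array(d["eye"]),R.from_euler("xyz",d["orientation"]).as_matrix()@r
def plane(d,u,v,z):
    e,r=ray(d,u,v); return e+r*(z-e[2])/r[2]
def proj(d,p):
    c=R.from_euler("xyz",d["orientation"]).as_matrix().T@(np.array(p)-d["eye"]); return c[:2]/c[2]*K(d)+[d["cx"],d["cy"]]
def snap(n,name):
    d=robot.get_image(n); cv2.imwrite(f"pics/{name}.png",d["img"]); return d
def meet(a,b):  # nearest point of two rays, and gap
    (e,r),(g,s)=a,b; t=np.linalg.lstsq(np.c_[r,-s],g-e,rcond=None)[0]
    p,q=e+t[0]*r,g+t[1]*s; return (p+q)/2,np.linalg.norm(p-q)
E
python3 - <<'E'
from h import *
np.set_printoptions(precision=1,suppress=True)
t=robot.get_image("top"); s=robot.get_image("scene"); w=snap("wrist","w0")
P={"flat":((167,190),(202,263),100),"bar":((221,180),(228,216),95),"stand":((277,177),(258,185),55),"dome":((352,194),(312,142),105),"cube":((186,228),(257,285),33)}
for k,(a,b,z) in P.items(): print(k,plane(t,*a,z),plane(s,*b,z),*meet(ray(t,*a),ray(s,*b)))
print("neck",meet(ray(t,100,215),ray(s,170,370)), "lamp",plane(t,260,100,300))
print(w["fovy"],w["eye"],w["orientation"],robot.current_tcp_pos(),robot.current_eef_rot(),robot.current_gripper_width())
E
```

```text
flat [552.2 127.1 100. ] [540.3 140.5 100. ] [551.5 129.9  84.1] 3.3544929027203447
bar [581.3 -13.9  95. ] [574.6  -2.3  95. ] [582.2 -12.9  83.4] 0.010700999489753314
stand [ 595.3 -165.5   55. ] [ 599.6 -174.1   55. ] [ 594.5 -165.    63.1] 0.26203613351855554
dome [ 549.  -360.2  105. ] [ 537.4 -349.8  105. ] [ 546.8 -364.7   93.8] 6.191215629451229
cube [449.9  86.3  33. ] [450.5  85.6  33. ] [450.   86.2  33.9] 0.22422243556796803
neck (array([481.7, 322.5,  42.9]), np.float64(2.554928512549989)) lamp [ 736.5 -110.   300. ]
58.14884978441131 [ 249.3 -493.8  384.9] [ 2.9  0.  -1.2] [ 188.5 -516.5  218.2] [-3.1 -0.   0.3] 0.9986520585123049
```

View pics/w0.png

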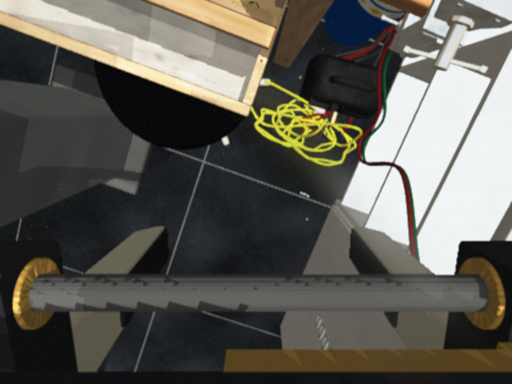

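```bash
cat >> h.py <<'E'
def cam_offset():  # wrist camera in tool frame
    d=robot.get_image("wrist"); T=R.from_euler("xyz",robot.current_eef_rot()); return T.inv().apply(np.array(d["eye"])-robot.current_tcp_pos()), T.inv()*R.from_euler("xyz",d["orientation"])
E
python3 - <<'E'
from h import *
import pickle
np.set_printoptions(precision=2,suppress=True)
o,r=cam_offset(); print(o,r.as_matrix()[:,2],r.as_matrix()[:,0])
f=r.as_matrix()[:,2]; H=200.
k=(H+(-o[2])-75)/f[2]; off=o[0]+k*f[0]; print("ahead",off)
D={}
for n,p in {"dome":(548,-360),"stand":(596,-167),"large":(580,-12),"middle":(551,130)}.items():
    a=np.arctan2(p[1],p[0])
    robot.move_ptp([p[0]-off,p[1],H],[np.pi,0,0])
    robot.sleep(.15); D[n]=snap("wrist","w_"+n); print(n,robot.current_t(),robot.current_tcp_pos())
pickle.dump(D,open("D.pkl","wb"))
cv2.imwrite("pics/m1.png",np.vstack([np.hstack([cv2.resize(D[a]["img"],(400,300)) for a in r_]) for r_ in (("dome","stand"),("large","middle"))]))
E
```

```text
[  64.96   -0.51 -166.69] [-0.24  0.    0.97] [-0.  1. -0.]
ahead -5.8193471351836195
dome 1.975 [ 553.03 -361.06  200.21]
stand 2.9917 [ 601.56 -168.97  199.81]
large 3.8583 [586.19 -13.88 199.82]
middle 4.6917 [557.39 128.42 199.89]
```

View pics/m1.png

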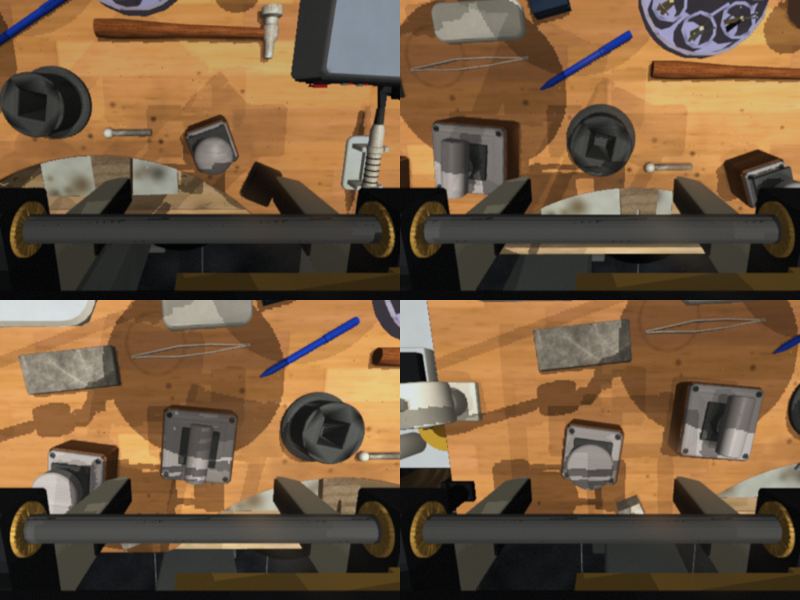

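```bash
python3 - <<'E'
from h import *
import pickle
D=pickle.load(open("D.pkl","rb"))
C={"dome":(270,185),"stand":(257,180),"large":(255,190),"middle":(246,198)}
def crop(n):
    u,v=C[n]; im=D[n]["img"][v-53:v+52,u-70:u+70]; im=cv2.resize(im,(400,300),interpolation=cv2.INTER_CUBIC)
    im=np.clip(im.astype(float)*1.4,0,255).astype(np.uint8); return im
cv2.imwrite("pics/m2.png",np.vstack([np.hstack([crop("dome"),crop("stand")]),np.hstack([crop("large"),crop("middle")])]))
E
```

```text
(no output)
```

View pics/m2.png

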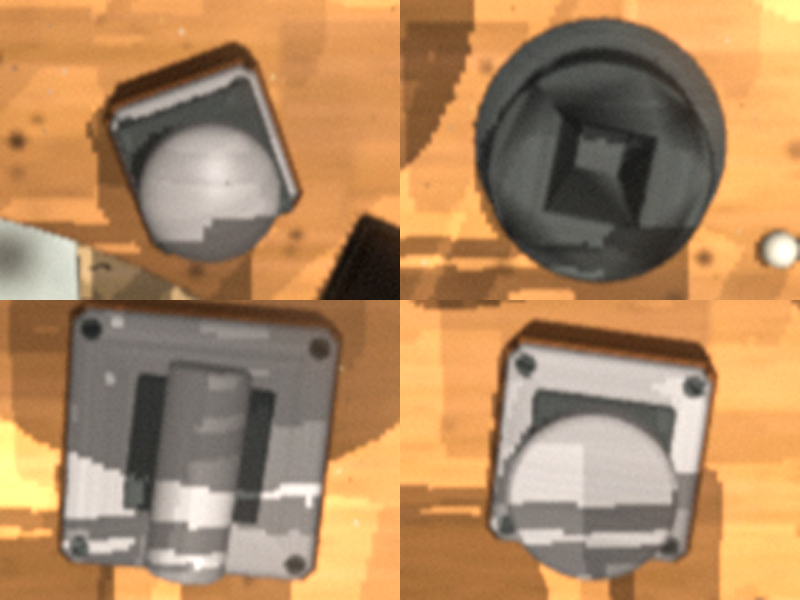

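```bash
cat > meas.py <<'E'
from h import *
import pickle
np.set_printoptions(precision=1,suppress=True)
D=pickle.load(open("D.pkl","rb"))
C={"dome":(270,185),"stand":(257,180),"large":(255,190),"middle":(246,198)}
def P(n,x,y,z): return plane(D[n],C[n][0]-70+(x+.5)*.35-.5,C[n][1]-53+(y+.5)*.35-.5,z)[:2]
def quad(n,pts,z):
    q=np.array([P(n,*p,z) for p in pts]); e=np.roll(q,-1,0)-q; 
    a=np.degrees(np.arctan2(e[:,1],e[:,0])); print(n,"centre",q.mean(0),"sides",np.linalg.norm(e,axis=1),"yaw90",a%90)
quad("large",[(91,28),(319,48),(295,264),(77,246)],55)
quad("middle",[(126,65),(294,87),(269,247),(104,224)],55)
quad("stand",[(157,112),(257,137),(240,228),(145,210)],55)
quad("dome",[(115,115),(250,70),(297,195)],55)
a,b=P("dome",115,115,55),P("dome",297,195,55); print("small centre",(a+b)/2)
print("flat disc",P("middle",193.5,193.5,104),np.linalg.norm(P("middle",109,193,104)-P("middle",278,193,104)))
print("dome disc",P("dome",210.5,191.5,98),np.linalg.norm(P("dome",140,190,98)-P("dome",281,190,98)))
q=[P("large",*p,z) for p,z in (((168,70),94),((147,270),94),((250,77),94),((228,275),94))]; print("bar",np.mean(q,0),q, np.degrees(np.arctan2(*(q[1]-q[0])[::-1])),np.degrees(np.arctan2(*(q[3]-q[2])[::-1])))
q=[P("large",*p,60) for p in((137,75),(126,207),(275,92),(252,222))]; print("bar collar",q)
print("stand circ",P("stand",198,170,55))
E
python3 meas.py
```

```text
large centre [582.2  -8.7] sides [72.1 72.1 72.6 72.1] yaw90 [84.8 85.  84.9 84.5]
middle centre [543.1 141.2] sides [54.1 54.6 55.3 53.8] yaw90 [82.3 81.9 81.5 80.6]
stand centre [ 599.3 -167.1] sides [32.9 30.7 31.6 32.5] yaw90 [75.6 80.1 78.7 82.2]
dome centre [ 560.7 -377.9] sides [45.3 43.9 64.7] yaw90 [18.4 21.4 65.8]
small centre [ 551.5 -373.4]
flat disc [545.2 140.7] 46.8309049486735
dome disc [ 550.2 -372.8] 39.622011624288454
bar [583.2 -10. ] [array([613.4,  -1.9]), array([554.9,   5. ]), array([611.4, -24.6]), array([553.3, -18.6])] 173.2873257750872 174.06055497443876
bar collar [array([607.2,   9.3]), array([564.4,  13.7]), array([601.7, -33.9]), array([559.2, -27. ])]
stand circ [ 600.1 -166.5]
```

```bash
cat >> h.py <<'E'
np.set_printoptions(precision=1,suppress=True)
PI=np.pi
LARGE,MIDDLE,STAND,SMALL=np.array([582.2,-8.7]),np.array([543.5,141.2]),np.array([599.5,-167]),np.array([550.2,-372.8])
def ori(deg): return [PI,0,np.radians(deg)]
def say(m): print(m,"t %.1f"%robot.current_t(),"tcp",robot.current_tcp_pos(),"F",robot.current_contact_force(),"w %.1f"%(93*robot.current_gripper_width()),"ff",robot.current_finger_force())
def pick(xy,deg,z,hi=190):
    robot.move_ptp([*xy,hi],ori(deg)); robot.move_linear([*xy,z],speed=150,f_stop=15); say("down")
    robot.move_gripper(0.0); say("grip")
    robot.move_linear([*xy,z+15],speed=40); robot.move_linear([*xy,hi+10],speed=200); say("up")
def lower(xy,deg,z,hi=200,f=8):
    robot.move_ptp([*xy,hi],ori(deg)); robot.move_linear([*xy,z+45],speed=200); robot.sleep(.1)
    r=robot.move_linear([*xy,z-1.5],speed=35,f_stop=f); robot.sleep(.1); say("stopped %s"%r)
E
python3 - <<'E'
from h import *
pick((544.3,141),-8.4,76)
lower(STAND,-10.9,67)
E
```

```text
down t 5.9 tcp [545.2 140.9  76.9] F [ 0.9 -0.1 -1. ] w 93.2 ff 0.0
grip t 6.7 tcp [544.3 140.9  76. ] F [-0.5 -0.7  1.5] w 47.3 ff 30.00010460615158
up t 7.9 tcp [543.4 141.  198.8] F [-0.9 -0.  -4.5] w 47.3 ff 29.99927669763565
stopped True t 11.1 tcp [ 599.3 -166.9   67.1] F [-1.1 -0.2  6. ] w 47.2 ff 30.001081824302673
```

```bash
python3 - <<'E'
from h import *
robot.move_gripper(1.0); x,y,_=robot.current_tcp_pos(); robot.move_linear([x,y,190],speed=200); say("released")
pick((550.3,-372.9),-45,74)
d=snap("top","t1")
lower(MIDDLE,-73.3,65)
E
```

```text
released t 12.7 tcp [ 597.1 -165.9  188.9] F [-0.2 -0.3  0.6] w 92.9 ff 0.0
down t 14.5 tcp [ 551.1 -373.    75.1] F [-0.5 -1.   0.1] w 92.9 ff 0.0
grip t 15.4 tcp [ 550.2 -373.    74. ] F [-1.1 -0.   0.4] w 39.2 ff 30.000077784061432
up t 16.6 tcp [ 549.7 -372.3  198.7] F [ 0.7 -0.2 -3.7] w 39.4 ff 29.99946266412735
stopped True t 20.5 tcp [543.3 141.1  65. ] F [-1.2 -0.7  5.8] w 39.2 ff 30.00107377767563
```

```bash
python3 - <<'E'
from h import *
import pickle
robot.move_gripper(1.0); x,y,_=robot.current_tcp_pos(); robot.move_linear([x,y,190],speed=200); say("released")
D={}
for n,p in (("middle",(530,141)),("small",(540,-361)),("stand",(585,-167))):
    robot.move_ptp([*p,200],ori(0)); robot.sleep(.15); D[n]=robot.get_image("wrist")
pickle.dump(D,open("D2.pkl","wb")); say("")
def crop(n,p,s=1):
    d=D[n]; u,v=proj(d,[*p,60]).astype(int); print(n,u,v); return cv2.resize(d["img"][v-53:v+52,u-70:u+70],(400,300),interpolation=cv2.INTER_CUBIC)
cv2.imwrite("pics/m3.png",np.vstack([np.hstack([crop("middle",MIDDLE),crop("stand",STAND)]),np.hstack([crop("small",SMALL),np.zeros((300,400,3),np.uint8)])]))
E
```

```text
released t 22.3 tcp [541.1 141.  188.9] F [-1.  -0.3  0.1] w 93.2 ff 0.0
 t 26.7 tcp [ 584.8 -168.9  199.8] F [0.3 0.5 0.1] w 93.3 ff 0.0
middle 258 170
stand 256 169
small 273 175
```

View pics/m3.png

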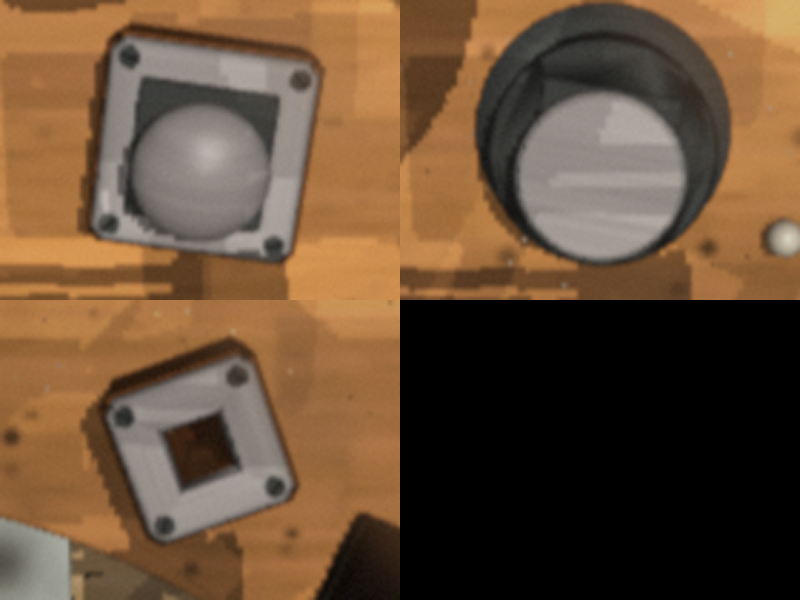

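```bash
python3 - <<'E'
from h import *
import pickle
d=pickle.load(open("D2.pkl","rb"))["small"]
q=np.array([plane(d,273-70+(x+.5)*.35-.5,175-53+(y+.5)*.35-.5,55)[:2] for x,y in((123,117),(237,75),(276,186),(164,225))])
e=np.roll(q,-1,0)-q; a=np.degrees(np.arctan2(e[:,1],e[:,0]))%90
c=q.mean(0); print(c,np.linalg.norm(e,axis=1),a)
assert np.linalg.norm(c-SMALL)<3 and np.ptp(a)<4
yaw=a.mean()
pick((583.0,-9.8),-6.3,65)
lower((c+SMALL)/2,yaw-90,65)
print(yaw)
E
```

```text
[ 549.9 -372.4] [38.4 38.1 38.5 37.8] [20.3 20.4 19.8 20.3]
down t 28.4 tcp [583.8 -10.4  65.9] F [ 0.4 -0.4  0.7] w 93.2 ff 0.0
grip t 29.5 tcp [583.   -9.8  64.9] F [0.9 0.5 0.4] w 23.7 ff 29.831417645327747
up t 30.7 tcp [582.2  -9.6 198.8] F [-0.9  0.2 -3.6] w 23.5 ff 29.84280559234321
stopped True t 34.1 tcp [ 549.9 -372.5   65. ] F [-1.  -0.   6.3] w 23.7 ff 29.846395659260452
20.22852271358158
```

```bash
python3 - <<'E'
from h import *
import pickle
robot.move_gripper(1.0); x,y,_=robot.current_tcp_pos(); robot.move_linear([x,y,190],speed=200); say("released")
pick(STAND,-10.9,67)
lower(LARGE,-5.2,67)
robot.move_gripper(1.0); x,y,_=robot.current_tcp_pos(); robot.move_linear([x,y,190],speed=200); say("released")
D={}
for n,p in (("large",(570,-9)),("small",(540,-361))):
    robot.move_ptp([*p,200],ori(0)); robot.sleep(.15); D[n]=robot.get_image("wrist")
robot.move_ptp([250,-350,300],ori(0))
D["scene"]=snap("scene","s9"); say("")
def crop(n,p):
    d=D[n]; u,v=proj(d,[*p,60]).astype(int); return cv2.resize(d["img"][v-53:v+52,u-70:u+70],(400,300),interpolation=cv2.INTER_CUBIC)
s=D["scene"]["img"]
cv2.imwrite("pics/m4.png",np.vstack([np.hstack([crop("large",LARGE),crop("small",SMALL)]),np.hstack([cv2.resize(s[110:320,130:410],(400,300)),cv2.resize(robot.get_image("top")["img"][105:255,130:330],(400,300))])]))
E
```

```text
released t 36.1 tcp [ 548.2 -370.8  188.7] F [-0.1 -0.2 -0.7] w 93.0 ff 0.0
down t 37.9 tcp [ 600.1 -167.7   67.9] F [ 0.9  0.5 -0. ] w 93.3 ff 0.0
grip t 38.7 tcp [ 599.5 -167.    67. ] F [-0.2 -0.4  0.6] w 47.1 ff 30.000110864639282
up t 39.9 tcp [ 598.7 -166.6  198.7] F [-0.7  0.8 -4.5] w 47.2 ff 29.999228417873383
stopped True t 42.6 tcp [582.3  -8.7  67. ] F [-1.  -0.5  5. ] w 47.4 ff 30.001072883605957
released t 44.3 tcp [580.   -8.3 188.9] F [ 0.1 -0.3 -1.2] w 93.1 ff 0.0
 t 47.5 tcp [ 250.7 -350.2  299.6] F [0.6 0.5 0.4] w 92.8 ff 0.0
```

View pics/m4.png

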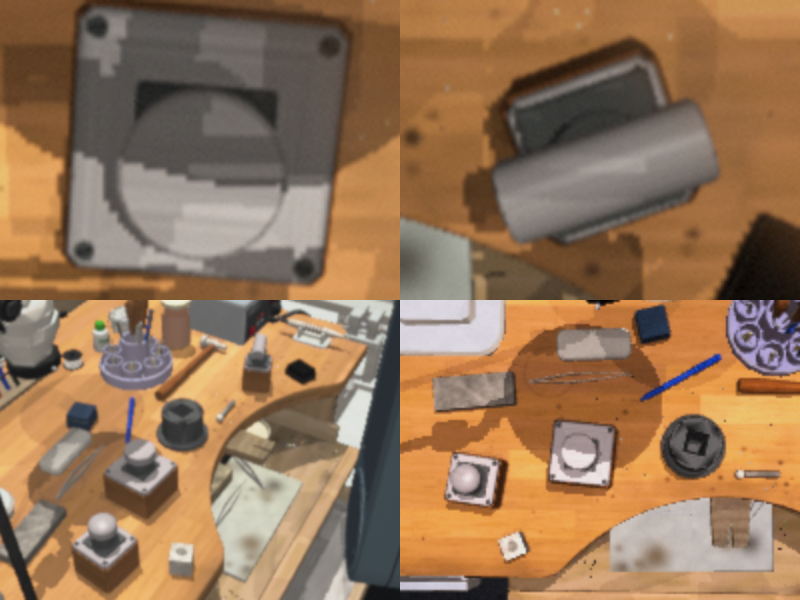

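```bash
python3 -c "
import cv2
a=cv2.imread('pics/s9.png')[195:310,160:270];b=cv2.imread('pics/s9.png')[120:200,280:350]
cv2.imwrite('pics/m5.png',cv2.hconcat([cv2.resize(a,(440,460),interpolation=2),cv2.resize(b,(350,460),interpolation=2)]))"
```

```text
(no output)
```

View pics/m5.png

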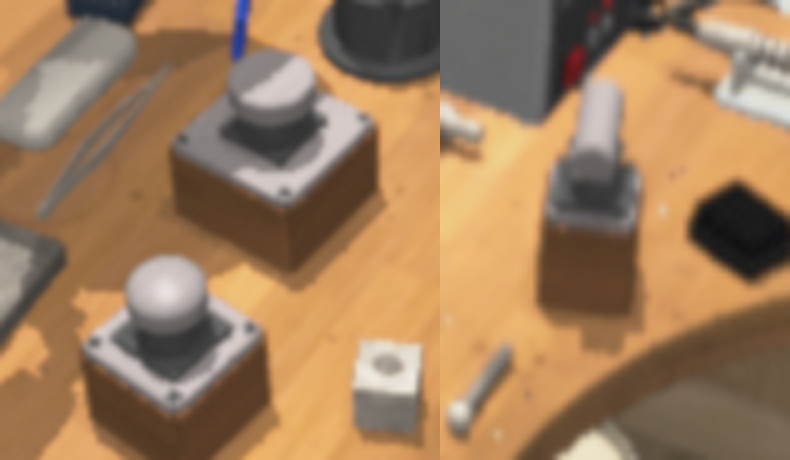

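All three collars lie flat on their plates: flat head around (272,85), dome (167,295), bar (600,130). The cube is undisturbed.

```bash
python3 -c "
from bench import robot
print(robot.hand_in())"
```

```text
the job is handed in; nothing more can be done
None
```

The job is handed in at about 48 s on the robot's clock: the flat stake is in the largest block, the domed stake in the middle one and the bar stake in the smallest, each lowered in until its shoulder met the plate, and the hammer and doming cube were not touched.

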